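# Fold back the bifold door of the forming-block bay

### The arm

A 6-joint arm with a two-finger parallel gripper is mounted at the origin on the work surface. World frame = base frame: x ahead of the robot, y to its left, z up, the work surface at z = 0. Lengths are in m, angles in rad, forces in N, time in s.
With the tool pointing down it reaches from about 0.25 to 0.725 m from the base axis. Payload 4 kg.
Tool frame: the origin (TCP) lies midway between the tips of the shut fingers; the grasp point (between the pads) lies bot.pinch_z behind it (bot.pinch_z is the distance from the TCP to the grasp point, in m); z points along the fingers, y is the direction in which the jaws open and shut (so a half turn about z gives the same grasp; the last joint's range is limited). The gripper opens to 85 mm and grips with 20 to 120 N. Pads are 22 mm wide; open, the fingers measure 114 mm over their backs; the gripper's body (76 mm by 85 mm) begins 54 mm behind the grasp point. The pads swing forward as they close: fully open they stand 13 mm farther back than shut.
Start: joints at [-1.125, 0.241, 0.005, 1.335, 0, 1.571], TCP at [0.216, -0.451, 0.231] pointing down, gripper open.
Joint ranges: [-2.72, 2.72], [-1.05, 1.87], [-1.09, 1.28], [-1.99, 2.15], [-1.42, 1.44], [-3.14, 3.14]. Speed limits (rad/s): [2.79, 2.79, 3.14, 3.14, 3.14, 3.14].

### API

Orientations are given as a unit quaternion [x, y, z, w].
In Python, from workcell import bot gives the robot as it stands. The module is installed in compiled form; this text tells all that it offers.
- The arm moves only by the tool move_arm, never from a script. Its argument "series" is a list that holds one entry, the list of rows, each a list of 7 numbers: the shift along the world's x, y, z in cm, then the turn, a rotation vector about the world's x, y, z in degrees, then the opening, from 0 (shut) to 1 (fully open). A call has exactly 5 rows; each row shifts and turns the pose as measured when the row begins; what a row does not reach is not made up. A row lasts 1/10 s, in which the tool goes at most 50 mm and 8.59 degrees, less where a joint would pass 70% of its speed; a pose out of reach is approached as far as the arm can. A call with a gripper value outside its range is refused whole. The fingers move at their own pace and stop on an object; the grip force is fixed at half the most. Time passes only in rows, so rows that do not move let the fingers close, or fill a call up. It gives the time, the measured TCP pose, the force and the opening at its end, in the units of the state.
- bot.get_obs(): the state, without advancing time (a new reading comes with each control period).
- bot.camera(name): name is "scene" or "side" or "wrist"; returns (picture, depth): 400x640x3 uint8, red, green, blue; 400x640 float32, m along the optical axis (not along the pixel's ray), 0 where there is no reading.
- bot.camera_info(name): a dict with "vfov" (degrees; the focal length in pixels is half the picture's height over the tangent of half this angle, whatever the lens; pixels are square), "cx", "cy" (the principal point, pixels), "cam_to_world" (4x4, takes a point from camera to world coordinates); the wrist camera has in their place "tool_from_camera" (4x4, takes a point from camera to tool coordinates, whose origin is the TCP and whose axes are the flange's). Camera axes: x right, y down, z forward; pixel columns grow to the right and rows downward; lengths in m; the calibration is good to about 2 mm. A picture is of the moment at which its call begins: read the wrist's pose just before it. camera_info takes no time and is no camera call.
- bot.job_done(): hands the job in, once; it reports no verdict.
Trained networks look in the newest picture that a camera, given by its name, has taken for a name from the list of things; names that differ only in an ending like _2 or _b are one class to them, and where a whole thing is asked for, a point or a joint stands for the part that bears it (a point fixed in the world has none). Each returns a list of dicts, best first, with "confidence" (0 to 1); they miss things now and then, are a little off and sometimes report something else, mostly with a low value. They report only what shows in the picture. A call takes as long as a camera call.
- bot.find_in(camera, target): "at" ([x, y, z] in m, in world coordinates, good to about 4 mm: the middle of the surface that is visible of it).
The state is a dict: "clock": time; "joint_pos": joint angles; "joint_vel": joint speeds; "tau": joint torques, N m; "eef_pos": TCP position; "tool_rot": TCP orientation; "ft_force": force on the tool from outside, world axes, zero at the start; "ft_torque": the same for the moment, N m; "grip_width": finger opening in m.
Only numpy, scipy, OpenCV 4.12 (cv2) and the standard library are available. Lean on these libraries where they do the work, as an engineer would, in place of code of your own. Each camera call takes 0.05 s, during which the arm holds its last target.

### The job

Two open-topped plywood bays stand on the metalworking bench, each closed by a small two-panel bifold door that folds inwards. Open the bay that holds the thick steel forming block with the round hollows: push its door in at the fold hinge (the tall steel rod between the panels) until both panels are fully folded together at the fixed-hinge side, and let go. Leave the other bay's door as it is.

Things in the scene. Friction and masses are not known exactly. Their poses are not given: they have to be found in the camera images.
- block_bay: The bay to open: fixed plywood box, no roof, 260 mm deep (x), 294 wide (y), walls 110 high; holds a dark steel block 85 x 150 x 60 with round hollows. Origin: centre of underside, on the bench; +x into the bay, +y left seen from the robot, z up. Door along the open front; fixed hinge axis upright at (-115, +115) mm (front left). Only the fold rods stand higher than 110 mm: the space above is free.
- block_fold (a point): Centre of the top end of the fold rod of block_bay's door, 160 mm above the bench. The rod is the fold hinge between the two panels: round steel, 16 mm in diameter, upright, standing clear from the panels' tops (110 mm) up to 160 mm; push it sideways there. It moves on a level arc of 115 mm radius about the fixed hinge axis.
- block_door (a joint): Angle q (rad) of the first panel from the front line: 0 = shut flat, 1.48 = stop, fully folded, both panels pointing into the bay along its left wall. Starts 0.15 to 0.45. Fold rod = fixed hinge axis + 115 mm * (sin q along bay +x, cos q along bay -y). The second panel follows, its far end in the track along the front. No spring: stays where left; about 2 N at the rod moves it.
- punch_fold (a point): Centre of the top of the fold rod of the other bay's door (160 mm above the bench), not to be moved. That bay has the same size but is mirrored (fixed hinge on its right) and holds a wooden rack of five upright ball-ended steel punches.

How it is judged:
By the outcome, as a careful person would: the job done as asked, in the order asked, and still so for the second after the job is handed in, with the robot touching nothing.
It also fails if it takes over 32 s, if anything falls off the work surface, if the arm or the gripper's body presses on something with over 40 N, if the wrist force passes 120 N, or if a joint passes its speed limit or range.

## Working session

There is one attempt and no reset: what is moved stays moved. The work goes in short steps, Python scripts to look and compute and a tool call to move; the robot and the scene stay as the last step left them, time stands still between calls to the robot, and variables do not carry over. Pictures are saved under pics/ and viewed, and the job is handed in when it is done.

Besides the shell and the picture viewer there is one more tool, called after "Request:" in YAML: its name, and indented under it one key for each argument. move_arm: Moves the arm, as the interface text tells. Its arguments: {"type":"object","properties":{"series":{"type":"array","items":{"type":"array","items":{"type":"array","items":{"type":"number"}}}}},"required":["series"]}

```bash
mkdir -p pics
cat > h.py <<'E'
import numpy as np, cv2
from workcell import bot
def save(n,f):
    p,d=bot.camera(n); cv2.imwrite('pics/'+f,p[:,:,::-1]); np.save(f'/tmp/{n}_d.npy',d); return p,d
def w(n,u,v,d):
    i=bot.camera_info(n); f=200/np.tan(np.radians(i['vfov'])/2)
    z=d[int(v),int(u)]; return (i['cam_to_world']@np.array([(u-i['cx'])/f*z,(v-i['cy'])/f*z,z,1]))[:3]
E
python3 - <<'E'
from h import *
o=bot.get_obs(); print(o['clock'],o['eef_pos'],o['tool_rot'],o['grip_width'],bot.pinch_z)
for n in('scene','side'):
    save(n,n+'1.png')
    for t in('block_fold','punch_fold','block_bay'):
        print(n,t,[(np.round(r['at'],4).tolist(),round(r['confidence'],2)) for r in bot.find_in(n,t)])
    i=bot.camera_info(n); print(i)
E
```

```text
0.0 [ 0.21531515 -0.45054867  0.23040393] [ 9.75260953e-01  2.21054142e-01 -2.42955794e-04 -1.03980969e-03] 0.08539086824945424 0.0187
scene block_fold []
scene punch_fold [([0.4728, -0.209, 0.0734], 0.68)]
scene block_bay []
{'vfov': 54.28653770079366, 'cx': 320.07811645794266, 'cy': 197.98403410103612, 'cam_to_world': array([[ 0.37585976,  0.71564302, -0.58871429,  0.94858815],
       [ 0.92652857, -0.27886508,  0.25254519, -0.16541118],
       [ 0.01656034, -0.64038218, -0.76787787,  0.70146936],
       [ 0.        ,  0.        ,  0.        ,  1.        ]])}
side block_fold [([0.5016, 0.1801, 0.0812], 0.55)]
side punch_fold [([0.4655, -0.2304, 0.0824], 0.6)]
side block_bay []
{'vfov': 47.94102657432744, 'cx': 314.2275123128359, 'cy': 204.45104278147926, 'cam_to_world': array([[-0.87625385, -0.37434455,  0.30338977,  0.19734255],
       [-0.48182505,  0.68709565, -0.54382367,  0.55501082],
       [-0.00488037, -0.62270838, -0.78243879,  0.89804737],
       [ 0.        ,  0.        ,  0.        ,  1.        ]])}
```

View pics/scene1.png

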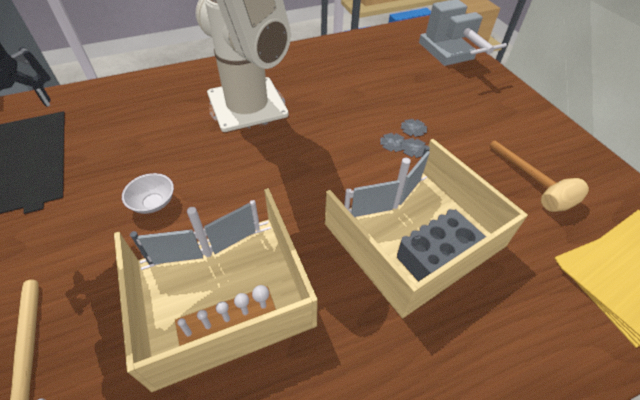

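View pics/side1.png

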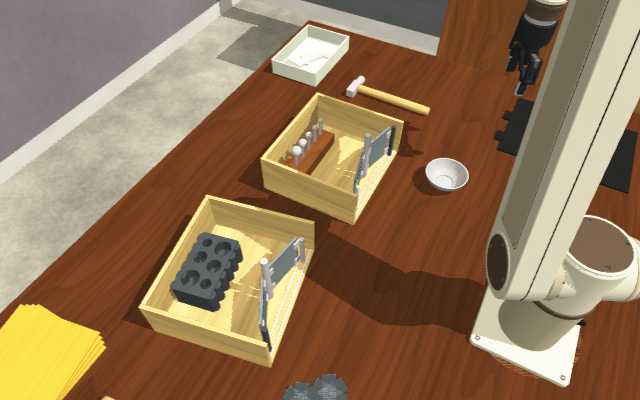

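The scene picture shows the block bay right of centre: its rod top is near (404,160), and the wall-top corners are near (330,195), (433,143), (523,214) and (408,290). In the side picture its rod top is near (265,262). The punch bay is the other one. Next I'll measure the rod top and the bay frame from depth.

Run:
```python
from h import *
for n,box in(('scene',(322,125,530,315)),('side',(135,190,320,370))):
    d=np.load(f'/tmp/{n}_d.npy'); i=bot.camera_info(n); f=200/np.tan(np.radians(i['vfov'])/2)
    v,u=np.mgrid[box[1]:box[3],box[0]:box[2]]; z=d[v,u]
    P=np.stack([(u-i['cx'])/f*z,(v-i['cy'])/f*z,z,np.ones_like(z)],-1)@i['cam_to_world'].T
    P=P[...,:3]; ok=(z>0)
    r=P[ok&(P[...,2]>.125)&(P[...,2]<.17)]
    t=r[r[:,2]>.153]
    print(n,'rod n',len(r),'mean',r.mean(0),'top',len(t),t.mean(0) if len(t) else '',r[:,2].max())
    m=P[ok&(abs(P[...,2]-.110)<.004)].astype(np.float32)
    rect=cv2.minAreaRect(m[:,:2]*1000); print(rect, cv2.boxPoints(rect))
    # bird's-eye of all points
    im=np.zeros((500,500,3),np.uint8)
    Q=P[ok]
    for p in Q:
        a=int((p[0]-.35)*1200);b=int((p[1]-0)*1200)
        if 0<=a<500 and 0<=b<500:
            c=(0,0,255) if p[2]>.12 else (0,255,0) if p[2]>.104 else (90,60,60)
            im[499-a,499-b]=c
    cv2.imwrite(f'pics/bev_{n}.png',im)
```

```text
scene rod n 131 mean [0.50764949 0.20612315 0.14630039] top 48 [0.50582131 0.20754819 0.15851944] 0.16243966754255157
((580.8407592773438, 217.72161865234375), (260.8018493652344, 296.1156921386719), 11.137466430664062) [[424.2964   337.8023  ]
 [481.49512   47.263496]
 [737.38513   97.64093 ]
 [680.1864   388.17975 ]]
side rod n 117 mean [0.50040103 0.21014983 0.14762051] top 52 [0.50219243 0.20869608 0.15824278] 0.16165521007113004
((579.7108154296875, 216.02574157714844), (260.93634033203125, 296.1141357421875), 11.50864028930664) [[422.32602 335.07562]
 [481.4055   44.91497]
 [737.0956   96.97586]
 [678.0161  387.1365 ]]
```

The fit gives a 261 x 296 mm rectangle, which matches the bay. Its centre is (0.580, 0.217) and its yaw is 11.3°, so the fixed hinge is at about (0.445, 0.307). The rod top is at (0.504, 0.208), 115 mm from the hinge at z 0.16, so q is about 0.34. I'll cage the rod between half-open jaws with the jaw axis along the tangent, then push it along the arc.

Request:
move_arm:
  series:
    - [[1.9, 4.4, 0.5, 0, 0, 8, 0.5], [1.9, 4.4, 0.5, 0, 0, 8, 0.5], [1.9, 4.4, 0, 0, 0, 8, 0.5], [1.9, 4.4, 0, 0, 0, 8, 0.5], [1.9, 4.4, 0, 0, 0, 8, 0.5]]

```text
clock: 0.9
eef_pos: [0.3109, -0.2296, 0.2404]
tool_rot: [0.837, 0.547, 0.0, 0.001]
ft_force: [1.9, -1.0, -0.3]
grip_width: 0.0428
```

Request:
move_arm:
  series:
    - [[1.9, 4.4, 0, 0, 0, 8, 0.5], [1.9, 4.4, 0, 0, 0, 8, 0.5], [1.9, 4.4, 0, 0, 0, 8, 0.5], [1.9, 4.4, 0, 0, 0, 8, 0.5], [1.9, 4.4, 0, 0, 0, 8, 0.5]]

```text
clock: 1.4
eef_pos: [0.4081, -0.0004, 0.2423]
tool_rot: [0.588, 0.809, 0.003, 0.004]
ft_force: [1.1, -0.1, -0.4]
grip_width: 0.0428
```

```bash
cat >> h.py <<'E'
from scipy.spatial.transform import Rotation as R
H=np.array([.445,.307])
def st(rod=None):
    o=bot.get_obs(); M=R.from_quat(o['tool_rot']).as_matrix()
    print('t',round(o['clock'],2),'p',np.round(o['eef_pos'],4),'yawx',np.degrees(np.arctan2(M[1,0],M[0,0])).round(1),'tilt',np.round(M[:,2],3),'F',np.round(o['ft_force'],1),'g',round(o['grip_width'],4),'j',np.round(o['joint_pos'],2))
    b=np.radians(11.3); ex=np.array([np.cos(b),np.sin(b)]);ey=np.array([-ex[1],ex[0]])
    v=o['eef_pos'][:2]-H; print('tcp about hinge: r',np.hypot(*v).round(4),'q',np.arctan2(v@ex,-v@ey).round(3))
E
python3 -c "
from h import *;st()"
```

```text
t 1.4 p [ 4.081e-01 -4.000e-04  2.423e-01] yawx 107.9 tilt [ 0.009  0.    -1.   ] F [ 1.1 -0.1 -0.4] g 0.0428 j [-0.    0.05 -0.2   1.32  0.    1.26]
tcp about hinge: r 0.3096 q -0.317
```

Request:
move_arm:
  series:
    - [[2, 4.2, 0, 0, 0, 4, 0.5], [2, 4.2, 0, 0, 0, 4, 0.5], [2, 4.2, 0, 0, 0, 4, 0.5], [2, 4.2, 0, 0, 0, 1, 0.5], [1.6, 4, 0, 0, 0, 0, 0.5]]

```text
clock: 1.9
eef_pos: [0.5067, 0.2185, 0.2433]
tool_rot: [0.486, 0.874, 0.004, 0.005]
ft_force: [-0.0, 0.2, 0.0]
grip_width: 0.0425
```

```bash
python3 -c "
from h import *;st();save('side','side2.png');save('scene','scene2.png')
i=bot.camera_info('wrist');save('wrist','w2.png');st()
for c in ('side','wrist'): print(bot.find_in(c,'block_fold'))"
```

```text
t 1.9 p [0.5067 0.2185 0.2433] yawx 121.8 tilt [ 0.013  0.002 -1.   ] F [-0.   0.2  0. ] g 0.0425 j [ 0.41  0.33  0.16  1.38 -0.    1.42]
tcp about hinge: r 0.1079 q 0.412
t 2.05 p [0.5062 0.2186 0.2422] yawx 122.0 tilt [ 0.012  0.002 -1.   ] F [ 0.3 -0.4 -0.6] g 0.0426 j [ 0.41  0.33  0.16  1.38 -0.    1.42]
tcp about hinge: r 0.1075 q 0.408
[{'at': [0.4981, 0.1797, 0.0808], 'confidence': 0.92}]
[{'at': [0.4967, 0.2131, 0.1096], 'confidence': 0.78}]
```

View pics/side2.png

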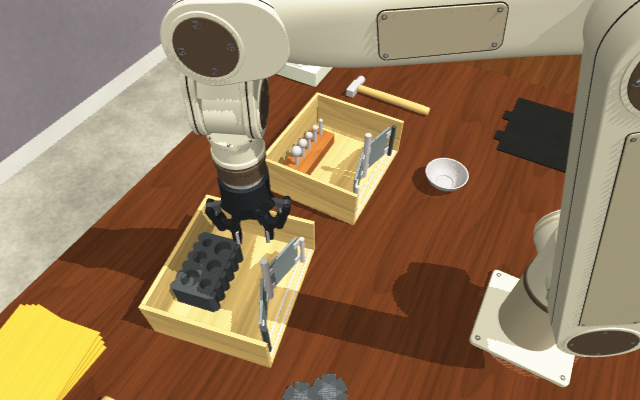

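View pics/w2.png

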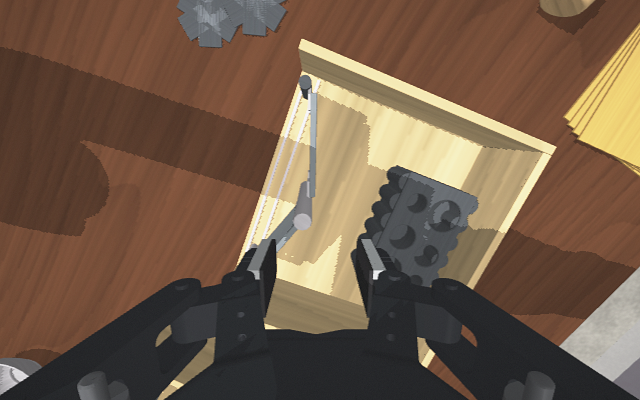

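The wrist picture shows the block bay with the rod top at (302,222), and the fingers at (262,265) and (372,262). I'll cross-check the rod from this view.

```bash
python3 -c "
from h import *
i=bot.camera_info('wrist');f=200/np.tan(np.radians(i['vfov'])/2);d=np.load('/tmp/wrist_d.npy')
o=bot.get_obs();T=np.eye(4);T[:3,:3]=R.from_quat(o['tool_rot']).as_matrix();T[:3,3]=o['eef_pos'];T=T@i['tool_from_camera']
for u,v in((302,221),(302,219),(304,223)):
  z=d[v,u];print((T@[(u-i['cx'])/f*z,(v-i['cy'])/f*z,z,1])[:3])
"
```

```text
[0.50048578 0.20103684 0.16070904]
[0.49941811 0.20289392 0.1618814 ]
[0.50272458 0.2005773  0.16126752]
```

Request:
move_arm:
  series:
    - [[-0.4, -1.3, 0, 0.1, -0.6, 0, 0.5], [0, 0, -2, 0, 0, 0, 0.5], [0, 0, -2, 0, 0, 0, 0.5], [0, 0, -1.5, 0, 0, 0, 0.5], [0, 0, 0, 0, 0, 0, 0.5]]

```text
clock: 2.65
eef_pos: [0.4996, 0.1944, 0.1897]
tool_rot: [0.491, 0.871, 0.008, 0.011]
ft_force: [0.0, -0.6, 0.0]
grip_width: 0.0431
```

```bash
python3 -c "
from h import *;st();save('wrist','w3.png');save('scene','scene3.png')"
```

```text
t 2.65 p [0.4996 0.1944 0.1897] yawx 121.2 tilt [ 0.026  0.003 -1.   ] F [ 0.  -0.6  0. ] g 0.0431 j [ 0.37  0.31 -0.01  1.23 -0.01  1.4 ]
tcp about hinge: r 0.1251 q 0.254
```

View pics/w3.png

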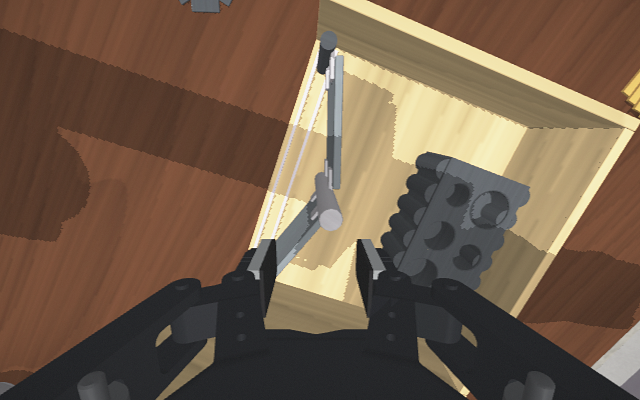

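View pics/scene3.png

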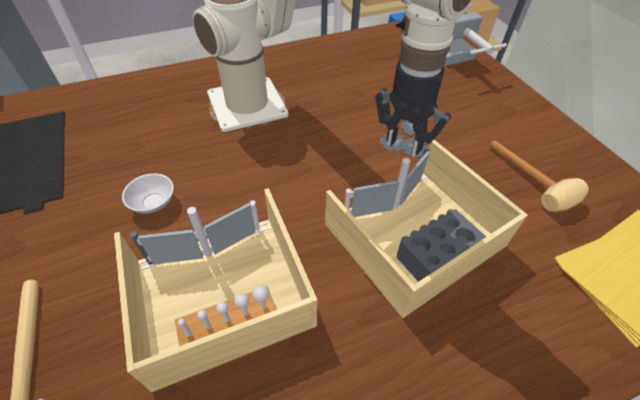

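The wrist picture shows the rod top at (331,219), between the jaw columns but offset along the other axis. The TCP went about 1 cm too far in -y. I'll recompute from this view.

```bash
cat >> h.py <<'E'
def wr(u,v,z0=.16):
    i=bot.camera_info('wrist');f=200/np.tan(np.radians(i['vfov'])/2);d=np.load('/tmp/wrist_d.npy')
    o=bot.get_obs();T=np.eye(4);T[:3,:3]=R.from_quat(o['tool_rot']).as_matrix();T[:3,3]=o['eef_pos'];T=T@i['tool_from_camera']
    z=d[v,u];p=(T@[(u-i['cx'])/f*z,(v-i['cy'])/f*z,z,1])[:3]
    print('world',p.round(4),'tool',(R.from_quat(o['tool_rot']).inv().apply(p-o['eef_pos'])).round(4))
E
python3 -c "
from h import *
st();wr(331,219);wr(329,217)"
```

```text
t 2.75 p [0.5011 0.1954 0.1919] yawx 121.2 tilt [ 0.03   0.004 -1.   ] F [ 0.2 -0.3  0.5] g 0.0426 j [ 0.38  0.31 -0.    1.23 -0.01  1.4 ]
tcp about hinge: r 0.125 q 0.269
world [0.5041 0.2077 0.1629] tool [0.0094 0.0082 0.0291]
world [0.5025 0.208  0.162 ] tool [0.0104 0.0069 0.03  ]
```

Request:
move_arm:
  series:
    - [[0.2, 1.2, 0, -0.2, 1.6, 0, 0.5], [0, 0, -1, 0, 0, 0, 0.5], [0, 0, 0, 0, 0, 0, 0.5], [0, 0, 0, 0, 0, 0, 0.5], [0, 0, 0, 0, 0, 0, 0.5]]

```text
clock: 3.25
eef_pos: [0.5046, 0.2054, 0.1857]
tool_rot: [0.492, 0.871, 0.003, 0.003]
ft_force: [-0.2, -0.1, 0.3]
grip_width: 0.0428
```

```bash
python3 -c "
from h import *;st()"
```

```text
t 3.25 p [0.5046 0.2054 0.1857] yawx 121.0 tilt [ 0.008  0.003 -1.   ] F [-0.2 -0.1  0.3] g 0.0428 j [ 0.39  0.34  0.03  1.25 -0.    1.42]
tcp about hinge: r 0.1178 q 0.334
```

Request:
move_arm:
  series:
    - [[-0.1, 0.2, -1.5, 0, 0.4, 0, 0.5], [0, 0, -1.5, 0, 0, 0, 0.5], [0, 0, -1.5, 0, 0, 0, 0.5], [0, 0, -1.2, 0, 0, 0, 0.5], [0, 0, 0, 0, 0, 0, 0.5]]

```text
clock: 3.75
eef_pos: [0.5023, 0.2071, 0.1243]
tool_rot: [0.492, 0.871, 0.001, -0.0]
ft_force: [-0.3, 0.0, 0.3]
grip_width: 0.0429
```

```bash
python3 -c "
from h import *;st();save('wrist','w4.png');save('scene','scene4.png')"
```

```text
t 3.75 p [0.5023 0.2071 0.1243] yawx 121.0 tilt [ 0.001  0.003 -1.   ] F [-0.3  0.   0.3] g 0.0429 j [ 0.39  0.39 -0.07  1.11  0.    1.42]
tcp about hinge: r 0.1152 q 0.323
```

View pics/w4.png

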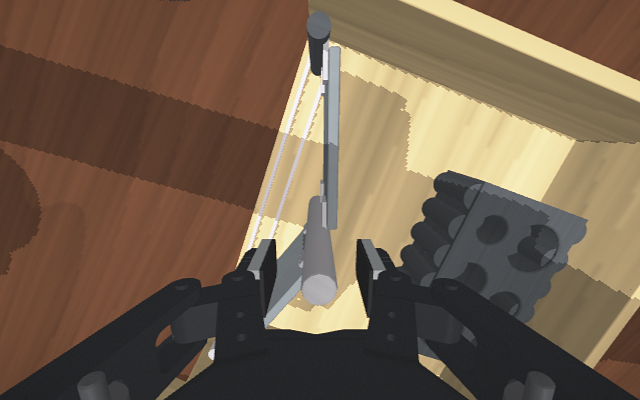

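View pics/scene4.png

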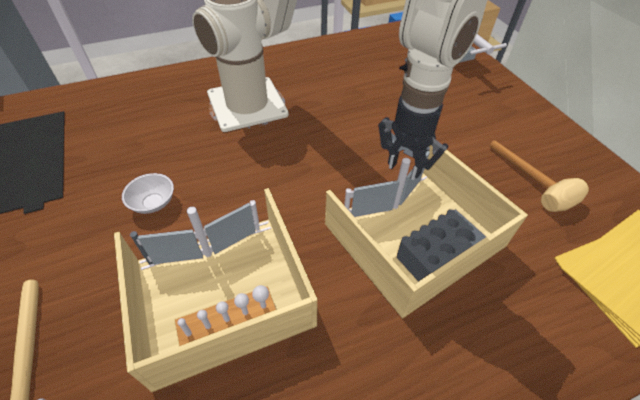

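The rod is caged: its top is at (320,290) between the pads, with no contact force. I'll work out the arc rows next.

```bash
cat >> h.py <<'E'
def plan(dq,n=5,r=.115,z=.120):
    o=bot.get_obs(); b=np.radians(11.3); ex=np.array([np.cos(b),np.sin(b)]);ey=np.array([-ex[1],ex[0]])
    p=o['eef_pos']; v=p[:2]-H; q=np.arctan2(v@ex,-v@ey)
    M=R.from_quat(o['tool_rot']).as_matrix(); y=np.degrees(np.arctan2(M[1,0],M[0,0]))
    for k in range(1,n+1):
        qq=q+dq*k; t=H+r*(np.sin(qq)*ex-np.cos(qq)*ey); yt=90+11.3+np.degrees(qq)
        print('q',qq.round(3),'d cm',((t-p[:2])*100).round(2),'dyaw',round((yt-y+180)%360-180,1)); p=t; y=yt
E
python3 -c "
from h import *;plan(.09);"
```

```text
q 0.424 d cm [0.85 0.6 ] dyaw 4.5
q 0.514 d cm [0.81 0.64] dyaw 5.2
q 0.604 d cm [0.75 0.71] dyaw 5.2
q 0.694 d cm [0.69 0.77] dyaw 5.2
q 0.784 d cm [0.61 0.83] dyaw 5.2
```

Request:
move_arm:
  series:
    - [[0.85, 0.6, -0.4, 0, 0, 4.5, 0.5], [0.8, 0.65, 0, 0, 0, 5, 0.5], [0.75, 0.7, 0, 0, 0, 5, 0.5], [0.7, 0.75, 0, 0, 0, 5, 0.5], [0.6, 0.85, 0, 0, 0, 5, 0.5]]

```text
clock: 4.35
eef_pos: [0.5386, 0.2414, 0.123]
tool_rot: [0.289, 0.957, -0.0, -0.002]
ft_force: [-1.0, -2.1, -0.9]
grip_width: 0.0427
```

```bash
python3 -c "
from h import *;st();save('wrist','w5.png');plan(.09)"
```

```text
t 4.35 p [0.5386 0.2414 0.123 ] yawx 146.4 tilt [-0.003  0.001 -1.   ] F [-1.  -2.1 -0.9] g 0.0427 j [0.42 0.48 0.07 1.16 0.   1.01]
tcp about hinge: r 0.1143 q 0.762
q 0.87 d cm [0.59 0.85] dyaw 4.6
q 0.96 d cm [0.46 0.93] dyaw 5.2
q 1.05 d cm [0.37 0.97] dyaw 5.2
q 1.14 d cm [0.28 0.99] dyaw 5.2
q 1.23 d cm [0.19 1.02] dyaw 5.2
```

View pics/w5.png

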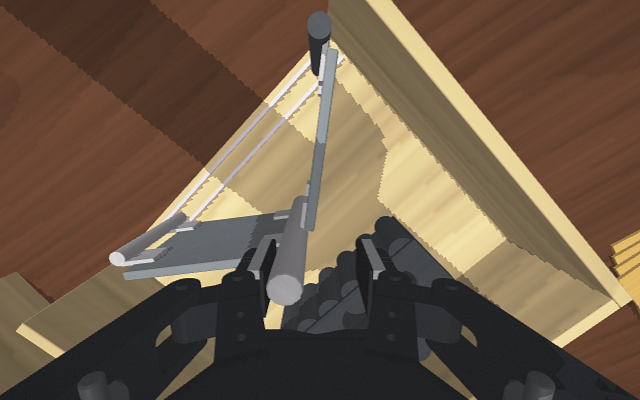

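The trailing pad is pushing the rod, which sits at (285,290), with about 2 N. The door is following, so I'll carry on.

Request:
move_arm:
  series:
    - [[0.6, 0.85, -0.2, 0, 0, 4.5, 0.5], [0.45, 0.95, 0, 0, 0, 5, 0.5], [0.35, 0.95, 0, 0, 0, 5, 0.5], [0.3, 1, 0, 0, 0, 5, 0.5], [0.2, 1, 0, 0, 0, 5, 0.5]]

```text
clock: 4.9
eef_pos: [0.5577, 0.2875, 0.122]
tool_rot: [0.075, 0.997, -0.003, -0.002]
ft_force: [-1.1, -1.5, -1.7]
grip_width: 0.0427
```

```bash
python3 -c "
from h import *;st();save('wrist','w6.png');plan(.07)"
```

```text
t 4.9 p [0.5577 0.2875 0.122 ] yawx 171.4 tilt [-0.005 -0.005 -1.   ] F [-1.1 -1.5 -1.7] g 0.0427 j [ 0.48  0.56  0.19  1.21 -0.    0.63]
tcp about hinge: r 0.1144 q 1.203
q 1.29 d cm [0.15 0.79] dyaw 3.6
q 1.36 d cm [0.04 0.8 ] dyaw 4.0
q 1.43 d cm [-0.02  0.8 ] dyaw 4.0
q 1.5 d cm [-0.07  0.8 ] dyaw 4.0
q 1.57 d cm [-0.13  0.79] dyaw 4.0
```

View pics/w6.png

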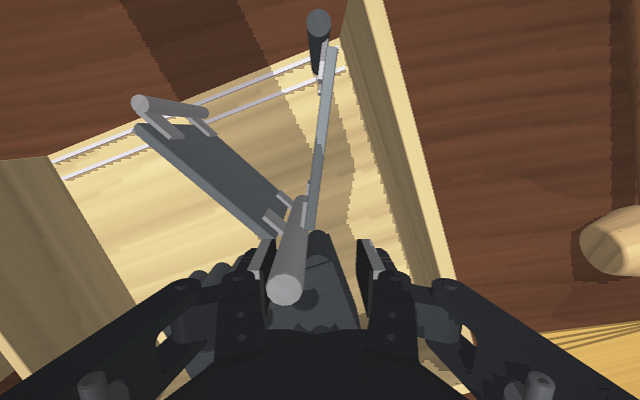

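The second panel is folding in, and the rod at (285,290) is still on the trailing pad. I'll continue with smaller steps.

Request:
move_arm:
  series:
    - [[0.15, 0.8, 0, 0, 0, 3.5, 0.5], [0.05, 0.8, 0, 0, 0, 4, 0.5], [0, 0.8, 0, 0, 0, 4, 0.5], [-0.1, 0.7, 0, 0, 0, 4, 0.5], [-0.1, 0.5, 0, 0, 0, 4, 0.5]]

```text
clock: 5.45
eef_pos: [0.5577, 0.3224, 0.123]
tool_rot: [-0.095, 0.995, -0.004, -0.001]
ft_force: [-0.5, -1.4, -0.4]
grip_width: 0.0428
```

```bash
python3 -c "
from h import *;st();save('wrist','w7.png');plan(.03)"
```

```text
t 5.45 p [0.5577 0.3224 0.123 ] yawx -169.1 tilt [-0.002 -0.009 -1.   ] F [-0.5 -1.4 -0.4] g 0.0428 j [ 0.53  0.59  0.25  1.24 -0.01  0.34]
tcp about hinge: r 0.1137 q 1.51
q 1.548 d cm [0.07 0.36] dyaw -1.1
q 1.578 d cm [-0.06  0.34] dyaw 1.7
q 1.608 d cm [-0.08  0.34] dyaw 1.7
q 1.638 d cm [-0.09  0.33] dyaw 1.7
q 1.668 d cm [-0.1   0.33] dyaw 1.7
```

View pics/w7.png

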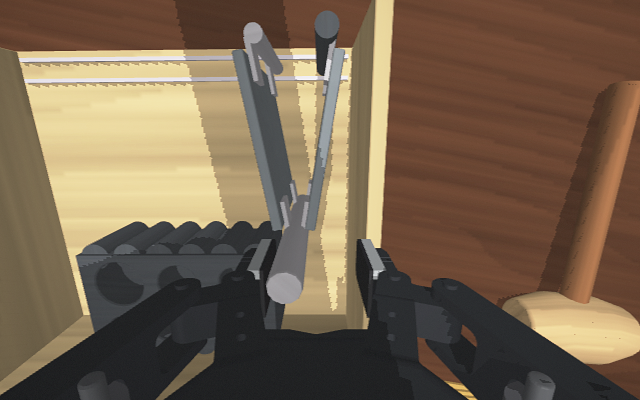

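The panels are nearly together. I'll keep pushing gently until the stop shows as a rise in force.

Request:
move_arm:
  series:
    - [[0, 0.4, 0, 0, 0, 0, 0.5], [0, 0.4, 0, 0, 0, 1, 0.5], [0, 0.4, 0, 0, 0, 1, 0.5], [0, 0.3, 0, 0, 0, 1, 0.5], [0, 0.3, 0, 0, 0, 0, 0.5]]

```text
clock: 6.0
eef_pos: [0.5571, 0.331, 0.1232]
tool_rot: [-0.116, 0.993, -0.014, -0.003]
ft_force: [0.3, -8.3, 0.2]
grip_width: 0.0425
```

```bash
python3 -c "
from h import *;st();save('wrist','w8.png')"
```

```text
t 6.0 p [0.5571 0.331  0.1232] yawx -166.6 tilt [-0.003 -0.028 -1.   ] F [ 0.3 -8.3  0.2] g 0.0425 j [ 0.55  0.61  0.28  1.26 -0.02  0.31]
tcp about hinge: r 0.1146 q 1.584
```

View pics/w8.png

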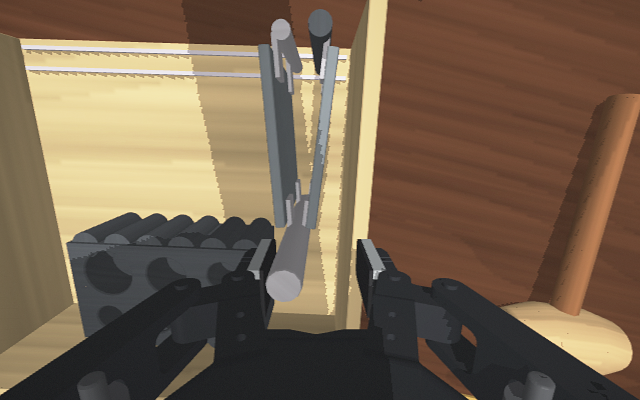

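Request:
move_arm:
  series:
    - [[0, 0.4, 0, 0, 0, 0, 0.5], [0, 0.5, 0, 0, 0, 0, 0.5], [0, 0.5, 0, 0, 0, 0, 0.5], [0, 0.6, 0, 0, 0, 0, 0.5], [0, 0.6, 0, 0, 0, 0, 0.5]]

```text
clock: 6.55
eef_pos: [0.5574, 0.3296, 0.1222]
tool_rot: [-0.105, 0.994, -0.039, -0.008]
ft_force: [-0.8, -15.8, 2.4]
grip_width: 0.0431
```

```bash
python3 -c "
from h import *;st();save('wrist','w9.png')
wr(284,285);wr(286,287);wr(320,20);wr(281,28)"
```

```text
t 6.55 p [0.5574 0.3296 0.1222] yawx -168.0 tilt [-0.008 -0.079 -0.997] F [ -0.8 -15.8   2.4] g 0.0431 j [ 0.56  0.63  0.32  1.31 -0.06  0.35]
tcp about hinge: r 0.1146 q 1.572
world [0.5571 0.3178 0.1596] tool [ 0.0036 -0.0144 -0.0364]
world [0.557  0.3189 0.161 ] tool [ 0.0036 -0.0134 -0.0379]
world [0.4419 0.3049 0.1102] tool [0.1178 0.0011 0.0148]
world [0.4454 0.2835 0.0979] tool [ 0.1185 -0.0196  0.0288]
```

View pics/w9.png

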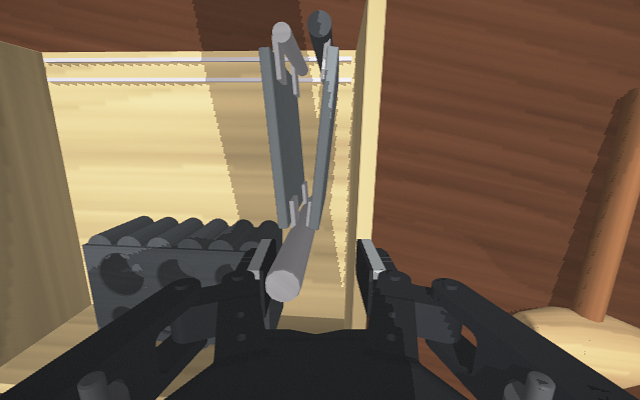

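The rod has stopped at (0.557, 0.318); the stop should put it at (0.559, 0.320). Force rose to 16 N with no further motion, and the measured q is about 1.49. I'll back off to centre the jaws, level the tool and lift.

Request:
move_arm:
  series:
    - [[0, -0.4, 0, 2, 0, 0, 0.5], [0, -0.4, 0, 2, 0, 0, 0.5], [0, 0, 0, 0, 0, 0, 0.5], [0, 0, 0, 0, 0, 0, 0.5], [0, 0, 0, 0, 0, 0, 0.5]]

```text
clock: 7.1
eef_pos: [0.5592, 0.3218, 0.1239]
tool_rot: [-0.103, 0.995, -0.003, -0.003]
ft_force: [-1.1, -0.3, -0.1]
grip_width: 0.0428
```

```bash
python3 -c "
from h import *;st();save('wrist','w10.png')"
```

```text
t 7.1 p [0.5592 0.3218 0.1239] yawx -168.1 tilt [-0.005 -0.006 -1.   ] F [-1.1 -0.3 -0.1] g 0.0428 j [ 0.52  0.59  0.26  1.24 -0.    0.32]
tcp about hinge: r 0.1151 q 1.503
```

View pics/w10.png

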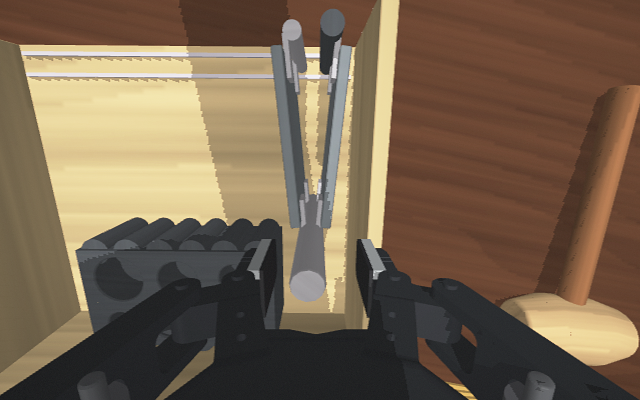

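The rod at (308,285) is free of both pads, which are at about (265,265) and (370,262). Now I'll lift straight up.

Request:
move_arm:
  series:
    - [[0, 0, 1, 0, 0, 0, 0.5], [0, 0, 1.5, 0, 0, 0, 0.5], [0, 0, 2, 0, 0, 0, 0.5], [0, 0, 2.5, 0, 0, 0, 0.5], [0, 0, 2.5, 0, 0, 0, 0.5]]

```text
clock: 7.65
eef_pos: [0.5558, 0.3237, 0.2193]
tool_rot: [-0.105, 0.994, -0.005, -0.007]
ft_force: [1.5, 0.2, -0.7]
grip_width: 0.0426
```

Request:
move_arm:
  series:
    - [[-2, -2, 2, 0, 0, 0, 0.5], [-3, -3, 0, 0, 0, 0, 0.5], [-3, -3, 0, 0, 0, 0, 0.5], [-3, -2, 0, 0, 0, 0, 0.5], [0, 0, 0, 0, 0, 0, 0.5]]

```text
clock: 8.15
eef_pos: [0.4441, 0.2251, 0.2469]
tool_rot: [-0.108, 0.994, -0.003, -0.001]
ft_force: [1.8, -0.4, 0.4]
grip_width: 0.0427
```

Run:
```python
from h import *
st()
for n in('scene','side'):
    _,d=save(n,n+'_end.png'); i=bot.camera_info(n); f=200/np.tan(np.radians(i['vfov'])/2)
    v,u=np.mgrid[0:400,0:640]; P=np.stack([(u-i['cx'])/f*d,(v-i['cy'])/f*d,d,np.ones_like(d)],-1)@i['cam_to_world'].T
    P=P[...,:3][d>0]
    r=P[(P[:,2]>.152)&(P[:,2]<.165)]
    for c in((.5594,.3195),(.47,-.22)):
        s=r[np.hypot(*(r[:,:2]-c).T)<.04]; print(n,c,len(s),s.mean(0) if len(s) else '')
```

```text
t 8.15 p [0.4441 0.2251 0.2469] yawx -167.6 tilt [-0.002 -0.006 -1.   ] F [ 1.8 -0.4  0.4] g 0.0427 j [ 0.47  0.23  0.04  1.38 -0.    0.26]
tcp about hinge: r 0.0819 q -0.208
scene (0.5594, 0.3195) 57 [0.56094972 0.31769457 0.1581507 ]
scene (0.47, -0.22) 68 [ 0.47750237 -0.2071909   0.15802384]
side (0.5594, 0.3195) 67 [0.55678704 0.31960123 0.15755908]
side (0.47, -0.22) 34 [ 0.47330439 -0.20607314  0.15778393]
```

View pics/scene_end.png

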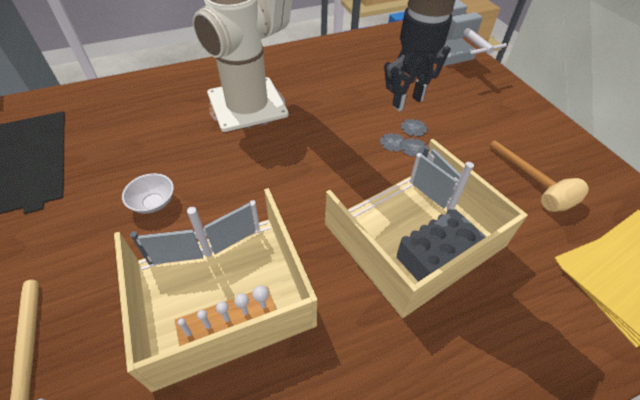

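View pics/side_end.png

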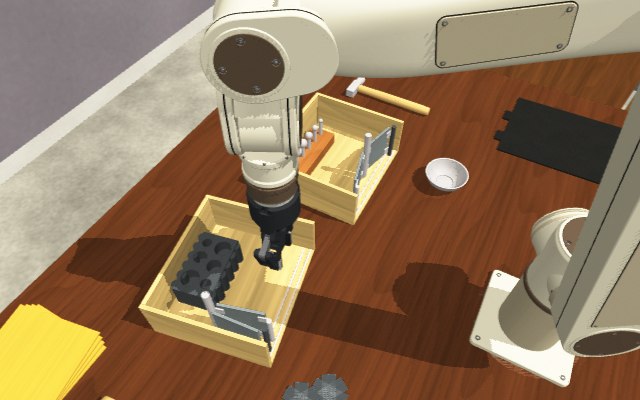

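Both pictures show the panels folded along the left wall: rod top at (467,167) in scene and (207,295) in side. The mean rod position is (0.559, 0.319), within 1 mm of the predicted stop, and the punch bay's door looks as it did. I'll hand the job in.

```bash
python3 -c "
from h import *
print(bot.job_done())"
```

```text
the job is handed in; nothing more can be done
None
```

The block bay's door is open: both panels are folded together along its left wall, and I handed the job in at about 8.3 s with the arm clear of everything. I held the fold rod loosely between half-open jaws and pushed it along its arc until it met the stop. Then I backed off and lifted straight up.

- **At the stop:** the force reading rose to 16 N and the rod stopped moving.
- **Rod position after letting go:** the two fixed cameras put the rod top at about (0.559, 0.319). The fully folded position works out to (0.559, 0.320), which is within the cameras' 2–3 mm disagreement. The wrist camera, taken while I was still pushing, gave an angle of about 1.49 rad against the 1.48 rad stop.
- **Other bay:** the arm never went near the punch bay's door, and it looks the same in the first and last pictures. I did not measure its rod with the same method before and after.
- **Disagreements:** one early wrist-camera reading put the rod about 7 mm off the other cameras. A closer look agreed with them before I lowered the jaws. The trained network found the fold rod well below its top, so I took the rod top from the depth images instead.

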